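# Put the stepped reference block away in its labelled slot

## Robot

A 6-joint arm with a two-finger parallel gripper is mounted at the origin on the work surface. World frame = base frame: x ahead of the robot, y to its left, z up, the work surface at z = 0. Lengths are in m, angles in rad, forces in N, time in s.
With the tool pointing down it reaches from about 0.325 to 0.925 m from the base axis. Payload 3.1 kg.
Tool frame: the origin (TCP) lies midway between the tips of the shut fingers; the grasp point (between the pads) lies 19 mm behind it; z points along the fingers, y is the line along which they close (so a half turn about z gives the same grasp; the last joint's range is limited). The gripper opens to 85 mm and grips with 20 to 120 N. Pads are 22 mm wide; open, the fingers measure 114 mm over their backs; the gripper's body (76 mm by 85 mm) begins 54 mm behind the grasp point. The pads swing forward as they close: fully open they stand 13 mm farther back than shut.
Start: joints at [1.034, 0.217, 1.613, -0, 1.311, -0.112], TCP at [0.258, 0.569, 0.231] pointing down, gripper open.
Joint ranges: [-2.75, 2.75], [-0.78, 2.1], [0.31, 2.55], [-1.13, 4.27], [0.13, 2.63], [-2.58, 2.58]. Speed limits (rad/s): [2.79, 2.79, 3.14, 3.14, 3.14, 3.14].

## Interface

Orientations are given as a unit quaternion [x, y, z, w].
In Python, from station import bot gives the robot as it stands.
- The arm moves only by the tool arm_command, never from a script. Its argument "series" is a list of rows, each an object of numbers: "ax", "ay", "az": the turn, a rotation vector about the tool's x, y, z in degrees; "dx", "dy", "dz": the shift along the tool's x, y, z in m; "claw": the closure, from 0 (fully open) to 1 (shut). A call has 1 to 10 rows; each row shifts and turns the commanded pose from where the row before left it, along the tool's axes as they then stand; what a row does not reach is not made up. A row lasts 1/10 s, in which the tool goes at most 50 mm and 8.59 degrees, less where a joint would pass 70% of its speed; a pose out of reach is approached as far as the arm can. A call is refused whole if a number of a shift passes 0.05 or a number of a turn 8.59, either way. A call with a gripper value outside its range is refused whole. The fingers move at their own pace and stop on an object; "newtons" is the grip in N (left out, the last holds). Time passes only in rows, so rows that do not move let the fingers close. It gives the time, the measured TCP pose, the force, the opening and the grip force at its end, in the units of the state.
- bot.observe(): the state, without advancing time (a new reading comes with each control period).
- bot.camera(name): name is "scene" or "top" or "wrist"; returns the picture (400x640x3 uint8, red, green, blue); there is no depth.
- bot.camera_model(name): a dict with "intrinsics" (3x3 intrinsics, pixels), "rvec" (rotation vector, rad) and "tvec" (3), from world to camera coordinates, as OpenCV has them. Camera axes: x right, y down, z forward; pixel columns grow to the right and rows downward; lengths in m; the calibration is good to about 2 mm. A picture is of the moment at which its call begins: read the wrist's pose just before it. camera_model takes no time and is no camera call; for the wrist camera it gives the pose at the moment of the call.
- bot.hand_in(): hands the job in; it is judged then, once.
The state is a dict: "time_s": time; "qpos": joint angles; "qvel": joint speeds; "joint_torque": joint torques, N m; "eef_pos": TCP position; "tcp_rot": TCP orientation; "wrist_force": force on the tool from outside, world axes, zero at the start; "ft_torque": the same for the moment, N m; "opening": opening from 0.0 (shut) to 1.0 (fully open); "grasp_force": force on a finger pad.
Only numpy, scipy, OpenCV 4.12 (cv2) and the standard library are available. Lean on these libraries where they do the work, as an engineer would, in place of code of your own. Each camera call takes 0.05 s, during which the arm holds its last target. There are 200 camera calls.

## Task

The camera calibration is finished. Slide the clamp on the stage fully open, lift out the stepped block and set it down (do not drop it) flat in the storage slot whose label pictures its stair profile, with its tall end at the label end. Leave the clamp open, and do not disturb the other two blocks or the lens.

Things in the scene. Friction and masses are not known exactly. Their poses are not given: they have to be found in the camera images.
- step_block: Stepped aluminium block, 120 mm long (x), 40 wide (y): three 40 mm long steps, 60 mm high at the -x end, 40 in the middle, 20 at the +x end. 0.3 to 0.55 kg, centre of mass x = -13 mm. Origin: centre of underside; z up. It lies on the stage between 6 mm high fences along its sides and behind its tall end, low step under the clamp's nose. Grip it 15 mm or more above its underside.
- tall_end (a point): Point on the stepped block: centre of the top face of its tall step (x = -40, y = 0, z = 60 mm in the block's frame).
- stage: Fixed metal stage, deck 30 mm above the table, 250 x 100 mm (x = -85 to +165 mm, y = -50 to +50 mm in its frame). Origin: on the table under the middle of the block's place; z up, x towards the clamp. At the start the block's axes are parallel to the stage's and its origin is within 3 mm of the point 30 mm above the stage's origin.
- clamp (a joint): Slide clamp on the stage, in m: 0 = closed (nose 24 mm over the block's lowest step, 2 mm above it), 0.045 = fully open at its end stop, clear of the block. Opens along the stage's +x with about 2 N of friction, stays where it is left, starts between 0 and 0.008.
- clamp_handle (a point): Centre of the top of the clamp's upright black handle, 20 mm (stage x) by 24 mm (stage y), 47 mm tall, on a 40 x 40 mm dark steel carriage; its top is 112 mm above the table, its foot 65 mm. Moves with the clamp; at joint 0 it is 95 mm along x from the stage's origin.
- bay_step: The stepped block's own slot: fixed grey open tray along x, inside 134 x 54 mm, walls 5 mm thick, 10 mm above its floor. Origin: centre of its underside, 6 mm below its floor, 6 mm above the table; z up. At its -x end a flat white label, 80 x 46 mm (centre x = -97 mm), pictures a dark three-step stair. Block in place: x along the slot's x (tall end at the label), origin 6 mm above this origin.
- bay_ramp: Slot just like bay_step (same frame and sizes), in the same row, 90 mm apart centre to centre along y; its label pictures a right-angled triangle outline. Empty; not for the stepped block.
- bay_notch: Slot just like bay_step, in the same row; its label pictures a U. It holds the notched block. The order of the three slots in the row varies.
- notch_block: Bystander: U-shaped aluminium block, 120 x 40 x 60 mm, lying in its slot. Origin: centre of its underside.
- ramp_block: Bystander: aluminium ramp (base, upright and sloping plate), 120 x 40 x 60 mm, lying on the table behind. Origin: centre of its underside.
- lens: Bystander: black camera lens standing upright, 72 mm across, 92 mm tall. Origin: centre of its underside.
Things that resemble listed ones, but are neither listed nor needed, are in the scene too. What is shaped like the step_block but blue, purple or turquoise is not meant.

How it is judged:
On the way:
1. the clamp is slid open (at least 38 of its 45 mm) while the stepped block still lies on the stage (value of joint clamp above 0.038 m and horizontal distance between step_block and stage below 0.03 m and z of step_block in the frame of stage below 0.04 m), for 0.1 s.
At the end, for the whole second after the job is handed in: The stepped block lies released, flat (within 4 degrees) and at rest on the floor of the slot with the stair label, within 12 mm of its middle along and across, its tall end at the label end; the clamp is left open (at least 35 of 45 mm) (x of step_block in the frame of bay_step between -0.012 and 0.012 m and y of step_block in the frame of bay_step between -0.012 and 0.012 m and z of step_block in the frame of bay_step between 0.003 and 0.01 m and angle between step_block's own z axis and vertical below 0.07 rad and x of tall_end in the frame of bay_step below -0.02 m and value of joint clamp above 0.035 m and linear speed of step_block below 0.02 m/s and angular speed of step_block below 0.2 rad/s); the robot touches nothing.
It fails at once if the stepped block is dropped (falls free, faster than 0.5 m/s with no finger on it) (linear speed of step_block above 0.5 m/s and contact force between the fingers and step_block below 0.3 N).
It fails at once if the notched block is moved more than 15 mm (distance of notch_block from where it was at the start of the episode above 0.015 m).
It fails at once if the ramp block is moved more than 15 mm (distance of ramp_block from where it was at the start of the episode above 0.015 m).
It fails at once if the lens is moved more than 15 mm (distance of lens from where it was at the start of the episode above 0.015 m).
It also fails if it takes over 45 s, if anything falls off the work surface, if the arm or the gripper's body presses on something with over 40 N, if the wrist force passes 120 N, or if a joint passes its speed limit or range.

## Working session

There is one attempt and no reset: what is moved stays moved. The work goes in short steps, Python scripts to look and compute and a tool call to move; the robot and the scene stay as the last step left them, time stands still between calls to the robot, and variables do not carry over. Pictures are saved under pics/ and viewed, at most 10 in all, crops included, and the job is handed in when it is done.

Besides the shell and the picture viewer there is one more tool, called after "Call:" as name([rows], argument=value, ...), one row to a line, values as JSON. arm_command: Moves the arm, as the interface text tells. Its arguments: {"type":"object","properties":{"series":{"type":"array"},"newtons":{"type":"number"}},"required":["series"]}

```bash
ls; mkdir -p pics
cat > h.py <<'E'
import cv2, numpy as np
from station import bot
def cam(n):
    m=bot.camera_model(n); R=cv2.Rodrigues(np.array(m["rvec"],float))[0]
    return np.array(m["intrinsics"],float),R,np.array(m["tvec"],float).ravel()
def ray(c,p):
    K,R,t=c; d=R.T@np.linalg.inv(K)@np.array([p[0],p[1],1.]); return -R.T@t,d/np.linalg.norm(d)
def onplane(c,p,z):
    o,d=ray(c,p); return o+d*(z-o[2])/d[2]
def tri(c1,p1,c2,p2):
    o1,d1=ray(c1,p1);o2,d2=ray(c2,p2)
    s=np.linalg.lstsq(np.c_[d1,-d2],o2-o1,rcond=None)[0]
    a=o1+s[0]*d1;b=o2+s[1]*d2; return (a+b)/2,np.linalg.norm(a-b)
def proj(c,P):
    K,R,t=c; q=K@(R@np.array(P)+t); return q[:2]/q[2]
def snap(n,f):
    c=cam(n); im=bot.camera(n)[:,:,::-1].copy(); cv2.imwrite(f"pics/{f}.png",im); np.savez(f"pics/{f}.npz",K=c[0],R=c[1],t=c[2]); return c,im
def load(f):
    d=np.load(f"pics/{f}.npz"); return (d["K"],d["R"],d["t"]),cv2.imread(f"pics/{f}.png")
E
python3 - <<'E'
from h import *
for n in("top","scene","wrist"):
    c,im=snap(n,n+"0"); print(n,-c[1].T@c[2],c[0][0,0])
print(bot.observe())
E
```

```text
pics
top [ 0.4835868  -0.06635311  1.10048781] 413.0871796747576
scene [1.22863333 0.2196913  1.22974867] 450.33614945257256
wrist [0.1974347  0.59678407 0.37274568] 303.89061900051337
{'time_s': 0.15, 'qpos': array([ 1.03380079e+00,  2.17600969e-01,  1.61459129e+00, -2.56779415e-05,
        1.31131882e+00, -1.12189945e-01]), 'qvel': array([-5.22710077e-04, -2.46267704e-03, -3.71049557e-03, -6.31377986e-04,
        4.61671477e-05,  1.38826382e-03]), 'joint_torque': array([ 1.02467593e-04, -3.97451270e+01, -3.04415953e+01, -5.55776523e-05,
        5.87300921e-03, -1.68385873e-05]), 'eef_pos': array([0.25724125, 0.56890439, 0.23024234]), 'tcp_rot': array([ 2.10805976e-01,  9.77527452e-01, -9.13077384e-04, -2.94155818e-04]), 'wrist_force': array([ 0.40848784, -0.17649184,  0.11106959]), 'ft_torque': array([-0.0001154 ,  0.00355808,  0.05398422]), 'grasp_force': 0.0, 'opening': 1.0036920065761301}
```

View pics/top0.png

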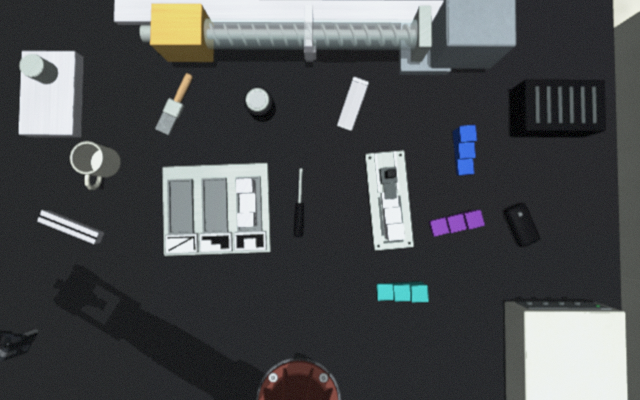

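View pics/scene0.png

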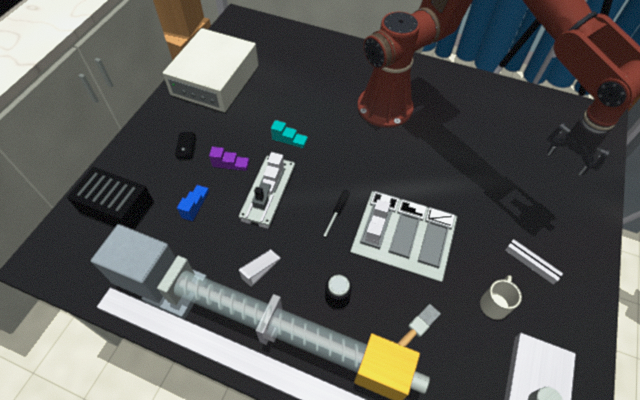

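The top view shows the stage at about (390,200), with the clamp at the top and the block at the bottom. The tray is at (216,210), and its labels face the robot: triangle on the left, stair in the middle (215,242), U on the right. The scene view agrees. Next I'll crop in for the measurements.

Run:
```python
from h import *
def crop(f,x,y,w,h,s):
    c,im=load(f); r=cv2.resize(im[y:y+h,x:x+w],None,fx=s,fy=s,interpolation=cv2.INTER_CUBIC)
    for i in range(0,w,10):
        cv2.line(r,(i*s,0),(i*s,6),(0,0,255),1); cv2.putText(r,str(x+i),(i*s,16),0,.35,(0,0,255))
    for i in range(0,h,10):
        cv2.line(r,(0,i*s),(6,i*s),(0,0,255),1); cv2.putText(r,str(y+i),(7,i*s+4),0,.35,(0,0,255))
    return r
a=crop("top0",355,145,65,110,5); b=crop("scene0",235,145,65,85,5)
H=600; cv=lambda r:cv2.copyMakeBorder(r,0,max(0,H-r.shape[0]),0,0,0)
cv2.imwrite("pics/c1.png",np.hstack([cv(a),cv(b)]))
a=crop("top0",155,155,125,105,4); b=crop("scene0",345,185,65*0+120,100,3)
cv2.imwrite("pics/c2.png",np.hstack([a,cv2.copyMakeBorder(b,0,a.shape[0]-b.shape[0],0,0,0)])[:, :800])
# tray and stage outlines: bright/grey masks
for n in("top0","scene0"):
    c,im=load(n); g=cv2.cvtColor(im,6); m=(g>110).astype(np.uint8)
    for k in cv2.findContours(m,0,2)[0]:
        if cv2.contourArea(k)>800:
            r=cv2.minAreaRect(k); print(n,np.round(r[0],1),np.round(r[1],1),round(r[2],1),[np.round(onplane(c,p,.012 if max(r[1])<115 and min(r[1])>60 else .03)[:2],3).tolist() for p in cv2.boxPoints(r)])
```

```text
top0 [575.  354.5] [ 89. 104.] 90.0 [[0.239, -0.585], [0.241, -0.856], [0.014, -0.849], [0.012, -0.581]]
top0 [215.5 208.9] [ 89.4 106.9] 88.0 [[0.611, 0.368], [0.622, 0.085], [0.387, 0.074], [0.376, 0.354]]
top0 [388.8 199.9] [97.5 39.9] 84.3 [[0.645, -0.17], [0.655, -0.273], [0.404, -0.297], [0.393, -0.195]]
top0 [ 84.1 161.9] [33.1 43.7] 25.6 [[0.585, 0.622], [0.689, 0.577], [0.652, 0.497], [0.549, 0.543]]
top0 [352.1 103.2] [17.1 52.7] 19.7 [[0.719, -0.094], [0.85, -0.14], [0.835, -0.182], [0.704, -0.136]]
top0 [46.5 92.7] [56.1 84.4] 1.0 [[0.69, 0.736], [0.914, 0.741], [0.912, 0.593], [0.688, 0.589]]
top0 [480.5  22.5] [45. 69.] 90.0 [[1.055, -0.386], [1.055, -0.569], [0.934, -0.567], [0.933, -0.385]]
top0 [282.   35.5] [ 71. 336.] 90.0 [[1.051, 0.494], [1.055, -0.397], [0.864, -0.395], [0.859, 0.489]]
scene0 [542.8 368.6] [62. 67.] 5.5 [[0.859, 0.598], [0.683, 0.586], [0.635, 0.742], [0.814, 0.742]]
scene0 [126.5 349.5] [ 99. 253.] 90.0 [[1.15, -0.752], [0.88, -0.106], [1.108, 0.009], [1.347, -0.565]]
scene0 [230.1 354. ] [283.2  26.9] 23.7 [[1.071, -0.492], [1.0, -0.509], [1.0
[... 268 characters left out ...]
0.0 [[0.253, 0.809], [0.224, 0.88], [0.741, 0.89], [0.765, 0.833]]
scene0 [128.5 252.4] [64. 46.] 22.9 [[0.957, -0.597], [0.819, -0.637], [0.822, -0.422], [0.956, -0.395]]
scene0 [406.2 234.3] [96.5 67.7] 18.0 [[0.628, 0.089], [0.381, 0.072], [0.377, 0.375], [0.615, 0.366]]
scene0 [267.3 189.7] [31.6 76.3] 24.9 [[0.662, -0.272], [0.375, -0.3], [0.389, -0.186], [0.67, -0.17]]
scene0 [212.6  60. ] [68.5 81.2] 36.3 [[0.179, -0.868], [-0.267, -0.908], [-0.114, -0.56], [0.286, -0.56]]
scene0 [349.   18.5] [ 37. 142.] 90.0 [[-0.41, -0.634], [-0.656, -0.05], [-0.406, 0.019], [-0.177, -0.525]]
scene0 [34.2 26.3] [ 59.4 143.8] 48.3 [[0.403, -1.66], [-0.335, -1.729], [-0.111, -1.329], [0.536, -1.331]]
```

View pics/c1.png

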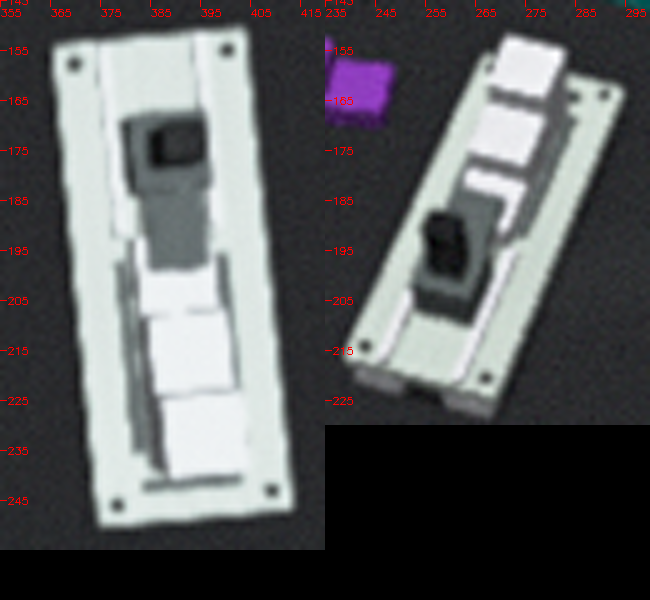

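View pics/c2.png

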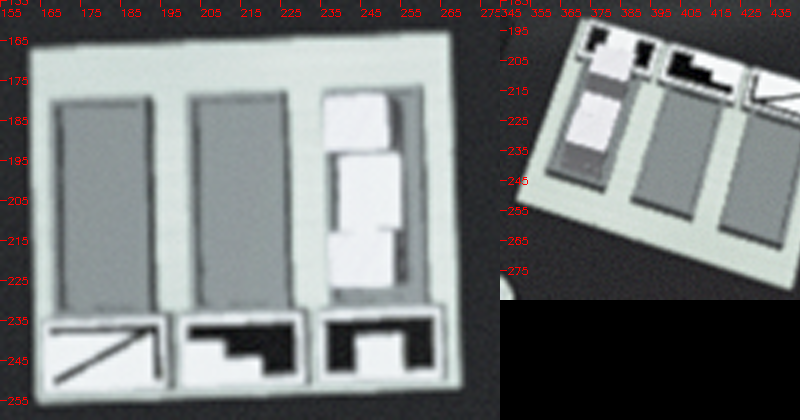

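The stair label is on the middle slot, with its corners at top px (200–232, 233–252). The triangle slot is on the left, and the notched block is in the right slot. Tall-step top: top px (396,231.8), scene px (276.1,158.3). Handle top: about (391.8,174.6) in top and (259,189.5) in scene.

Run:
```python
from h import *
T,_=load("top0");S,_=load("scene0")
t=lambda x,y:(355+x/5,145+y/5); s=lambda x,y:(235+(x-325)/5,145+y/5)
for n,a,b in [("tall",t(205,434),s(530.5,66.5)),("mid",t(191,351),s(508,134)),("handle",t(184,148),s(442,222)),
  ("screwTL",t(74,64),s(485,377)),("screwTR",t(227,49),s(365,346)),("screwBR(272,490)",t(272,490),s(604,94)) if 0 else ("screwBL",t(117,505),s(604,94))]:
    p,e=tri(T,a,S,b); print(n,np.round(p,4),round(e,4))
# stage corners on deck z
C=np.array([onplane(T,t(*q),.03) for q in [(52,45),(245,30),(293,508),(100,525)]]);print("stage",C.round(4).tolist())
ctr=C.mean(0); ax=(C[0]+C[1]-C[2]-C[3])[:2]; ax/=np.linalg.norm(ax); L=np.linalg.norm((C[0]+C[1]-C[2]-C[3])/2); W=np.linalg.norm((C[0]+C[3]-C[1]-C[2])/2)
print("ctr",ctr,"yaw",np.degrees(np.arctan2(ax[1],ax[0])),"LxW",L,W,"origin",ctr[:2]-.04*ax)
# block top faces at heights
for n,z,q in[("tall",.09,[(162,397),(243,390),(247,470),(168,480)]),("mid",.07,[(148,317),(228,308),(236,387),(155,395)])]:
    P=np.array([onplane(T,t(*k),z)[:2] for k in q]); a=(P[0]+P[1]-P[2]-P[3]); print(n,P.mean(0),np.degrees(np.arctan2(a[1],a[0])),np.linalg.norm(a)/2)
u=lambda x,y:(155+x/4,155+y/4); v=lambda x,y:(345+(x-500)/3,185+y/3)
for n,a,b in [("labelStairTR(img)",u(304,310),v(663,45)),("slot far L",u(188,97),v(693,217)),("slot far R",u(287,92),v(632,197)),("notchU slot farR",u(420,86),v(545,174)),("tray farR",u(448,33),v(517,197)),("tray farL",u(30,47),v(795,290))]:
    p,e=tri(T,a,S,b); print(n,np.round(p,4),round(e,4))
for z in(.012,.022):
    for n,Q in [("tray",[(30,47),(448,33),(462,387),(38,403)]),("midslot",[(188,97),(287,92),(297,312),(190,317)]),("Lslot",[(50,100),(152,97),(157,313),(60,316)]),("label",[(180,318),(304,310),(308,382),(184,390)])]:
        P=np.array([onplane(T,u(*q),z)[:2] for q in Q]); a=P[0]+P[1]-P[2]-P[3]
        print(z,n,P.mean(0).round(4),"yaw",np.degrees(np.arctan2(a[1],a[0])).round(1),(np.linalg.norm(a)/2).round(4),(np.linalg.norm(P[0]+P[3]-P[1]-P[2])/2).round(4))
```

```text
tall [ 0.4426 -0.2401  0.085 ] 0.0052
mid [ 0.4834 -0.2375  0.064 ] 0.0037
handle [ 0.5823 -0.2297  0.1014] 0.0006
screwTL [ 0.6332 -0.1839  0.0263] 0.002
screwTR [ 0.6415 -0.2636  0.0253] 0.0029
screwBL [ 0.4039 -0.2063  0.0261] 0.0017
stage [[0.643, -0.173, 0.03], [0.6513, -0.2736, 0.03], [0.4034, -0.2974, 0.03], [0.3942, -0.1978, 0.03]]
ctr [ 0.5229663  -0.23543814  0.03      ] yaw 5.597187699757433 LxW 0.24957116906236723 0.10045297288300888 origin [ 0.48315701 -0.2393395 ]
tall [ 0.44349531 -0.24169684] 3.35644299239065 0.039690216590308185
mid [ 0.48365664 -0.23868497] 5.316353046278842 0.03922334980497909
labelStairTR(img) [0.437  0.17   0.0723] 0.011
slot far L [0.5763 0.2584 0.0098] 0.0013
slot far R [0.5794 0.1943 0.01  ] 0.0045
notchU slot farR [0.5849 0.1059 0.0042] 0.0017
tray farR [0.6203 0.088  0.0039] 0.0025
tray farL [ 6.095e-01  3.700e-01 -1.000e-04] 0.0057
0.012 tray [0.4976 0.2184] yaw 2.7 0.234 0.2775
0.012 midslot [0.5058 0.2212] yaw 2.5 0.1451 0.0679
0.012 Lslot [0.504  0.3107] yaw 3.2 0.1425 0.0656
0.012 label [0.4101 0.2173] yaw 4.2 0.0472 0.0815
0.022 tray [0.4974 0.2158] yaw 2.7 0.2318 0.2749
0.022 midslot [0.5056 0.2186] yaw 2.5 0.1437 0.0673
0.022 Lslot [0.5038 0.3072] yaw 3.2 0.1412 0.065
0.022 label [0.4108 0.2147] yaw 4.2 0.0467 0.0808
```

The measurements hold up:
- **Stage:** 249.6 x 100.5 mm, origin about (0.483,-0.239), yaw 5.6°.
- **Block:** tall end lies towards the robot, as expected.
- **Stair slot:** centre about (0.5055,0.219), yaw about 2.6°. The label comes out at 47 x 81 mm.
- **Heights:** triangulated points read about 4–5 mm low throughout. The wrist camera will refine that.

Next, the travel moves.

```bash
cat >> h.py <<'E'
from scipy.spatial.transform import Rotation as Ro
def go(p,yaw=None):
    "tool-axis shift to world point p; turn to bring tool x to world yaw (deg), tool down"
    s=bot.observe(); R=Ro.from_quat(s["tcp_rot"]); x=np.array(s["eef_pos"])
    print("t",round(s["time_s"],2),"pos",x.round(4),"toolx yaw",np.degrees(np.arctan2(*R.as_matrix()[1::-1,0])).round(2),"open",round(s["opening"],3),"grip",round(s["grasp_force"],1),"F",np.round(s["wrist_force"],1))
    print(" shift",R.inv().apply(np.array(p)-x).round(4))
    if yaw is not None:
        y=np.radians(yaw); c,n=np.cos(y),np.sin(y)
        T=Ro.from_matrix(np.array([[c,n,0],[n,-c,0],[0,0,-1.]]))
        print(" turn",np.degrees((R.inv()*T).as_rotvec()).round(2)," shift after turn",T.inv().apply(np.array(p)-x).round(4))
E
python3 -c "
from h import *
go((.51,-.236,.23),5.6)"
```

```text
t 0.15 pos [0.2572 0.5689 0.2302] toolx yaw 155.66 open 1.004 grip 0.0 F [ 0.4 -0.2  0.1]
 shift [-0.562  -0.6292  0.0013]
 turn [-5.0000e-02  1.4000e-01  1.5006e+02]  shift after turn [1.730e-01 8.257e-01 2.000e-04]
```

Call:
arm_command([
  {"dx": -0.028,"dy": -0.031},
  {"dx": -0.028,"dy": -0.031},
  {"dx": -0.028,"dy": -0.031},
  {"dx": -0.028,"dy": -0.031},
  {"dx": -0.028,"dy": -0.031},
  {"dx": -0.028,"dy": -0.031},
  {"dx": -0.028,"dy": -0.031},
  {"dx": -0.028,"dy": -0.031},
  {"dx": -0.028,"dy": -0.031},
  {"dx": -0.028,"dy": -0.031},
])

```text
schema error: expected keys ax, ay, az, dx, dy, dz, claw
```

Call:
arm_command([
  {"dx": -0.028,"dy": -0.032},
  {"dx": -0.028,"dy": -0.032},
  {"dx": -0.028,"dy": -0.032},
  {"dx": -0.028,"dy": -0.032},
  {"dx": -0.028,"dy": -0.032},
  {"dx": -0.028,"dy": -0.032},
  {"dx": -0.028,"dy": -0.032},
  {"dx": -0.028,"dy": -0.032},
  {"dx": -0.028,"dy": -0.032},
  {"dx": -0.028,"dy": -0.032},
])

```text
schema error: expected keys ax, ay, az, dx, dy, dz, claw
```

Call:
arm_command([
  {"az": 8.5},
  {"az": 8.5},
  {"az": 8.5},
  {"az": 8.5},
  {"az": 8.5},
  {"az": 8.5},
  {"az": 8.5},
  {"az": 8.5},
  {"az": 8.5},
  {"az": 8.5},
])

```text
schema error: expected keys ax, ay, az, dx, dy, dz, claw
```

Call:
arm_command([
  {"az": 8.5},
  {"az": 8.5},
  {"az": 8.5},
  {"az": 8.5},
  {"az": 8.5},
  {"az": 8.5},
  {"az": 8.5},
  {"az": 5.5},
  {},
  {},
])

```text
schema error: expected keys ax, ay, az, dx, dy, dz, claw
```

```bash
python3 -c "
from h import *
go((.51,-.236,.23),5.6)
c,im=snap('wrist','w1'); cv2.imwrite('pics/w1.png',im); print(-c[1].T@c[2])
"
```

```text
t 0.15 pos [0.2572 0.5689 0.2302] toolx yaw 155.66 open 1.004 grip 0.0 F [ 0.4 -0.2  0.1]
 shift [-0.562  -0.6292  0.0013]
 turn [-5.0000e-02  1.4000e-01  1.5006e+02]  shift after turn [1.730e-01 8.257e-01 2.000e-04]
[0.1974679  0.59683949 0.37290758]
```

View pics/w1.png

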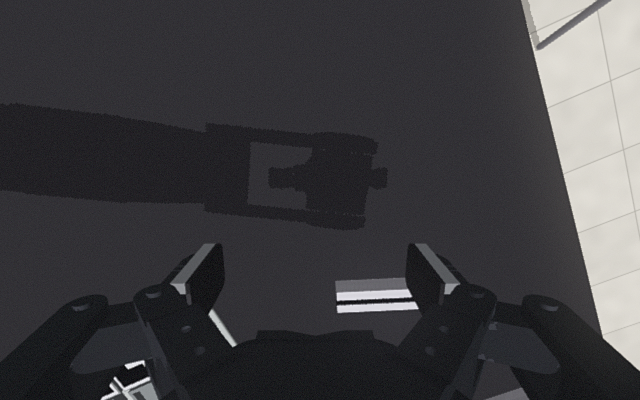

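The calls were refused because every row needs all seven keys, so the arm hasn't moved. The wrist view shows only the table and shadow, with the fingers at (220,250) and (410,250), and image-up is tool +x. I'll send the moves again with full rows.

Call:
arm_command([
  {"ax": 0,"ay": 0,"az": 0,"dx": -0.028,"dy": -0.031,"dz": 0,"claw": 0},
  {"ax": 0,"ay": 0,"az": 0,"dx": -0.028,"dy": -0.031,"dz": 0,"claw": 0},
  {"ax": 0,"ay": 0,"az": 0,"dx": -0.028,"dy": -0.031,"dz": 0,"claw": 0},
  {"ax": 0,"ay": 0,"az": 0,"dx": -0.028,"dy": -0.031,"dz": 0,"claw": 0},
  {"ax": 0,"ay": 0,"az": 0,"dx": -0.028,"dy": -0.031,"dz": 0,"claw": 0},
  {"ax": 0,"ay": 0,"az": 0,"dx": -0.028,"dy": -0.031,"dz": 0,"claw": 0},
  {"ax": 0,"ay": 0,"az": 0,"dx": -0.028,"dy": -0.031,"dz": 0,"claw": 0},
  {"ax": 0,"ay": 0,"az": 0,"dx": -0.028,"dy": -0.031,"dz": 0,"claw": 0},
  {"ax": 0,"ay": 0,"az": 0,"dx": -0.028,"dy": -0.031,"dz": 0,"claw": 0},
  {"ax": 0,"ay": 0,"az": 0,"dx": -0.028,"dy": -0.031,"dz": 0,"claw": 0},
])

```text
time_s: 1.2
eef_pos: [0.385, 0.1701, 0.2313]
tcp_rot: [0.211, 0.978, 0.0, 0.0]
wrist_force: [0.5, 0.3, 0.5]
opening: 0.998
grasp_force: 0.0
```

Call:
arm_command([
  {"ax": 0,"ay": 0,"az": 0,"dx": -0.028,"dy": -0.032,"dz": 0,"claw": 0},
  {"ax": 0,"ay": 0,"az": 0,"dx": -0.028,"dy": -0.032,"dz": 0,"claw": 0},
  {"ax": 0,"ay": 0,"az": 0,"dx": -0.028,"dy": -0.032,"dz": 0,"claw": 0},
  {"ax": 0,"ay": 0,"az": 0,"dx": -0.028,"dy": -0.032,"dz": 0,"claw": 0},
  {"ax": 0,"ay": 0,"az": 0,"dx": -0.028,"dy": -0.032,"dz": 0,"claw": 0},
  {"ax": 0,"ay": 0,"az": 0,"dx": -0.028,"dy": -0.032,"dz": 0,"claw": 0},
  {"ax": 0,"ay": 0,"az": 0,"dx": -0.028,"dy": -0.032,"dz": 0,"claw": 0},
  {"ax": 0,"ay": 0,"az": 0,"dx": -0.028,"dy": -0.032,"dz": 0,"claw": 0},
  {"ax": 0,"ay": 0,"az": 0,"dx": -0.028,"dy": -0.032,"dz": 0,"claw": 0},
  {"ax": 0,"ay": 0,"az": 0,"dx": -0.028,"dy": -0.032,"dz": 0,"claw": 0},
])

```text
time_s: 2.2
eef_pos: [0.5082, -0.2371, 0.2311]
tcp_rot: [0.211, 0.977, 0.0, -0.0]
wrist_force: [0.5, -0.0, 0.3]
opening: 1.003
grasp_force: 0.0
```

Call:
arm_command([
  {"ax": 0,"ay": 0,"az": 8.5,"dx": 0,"dy": 0,"dz": 0,"claw": 0},
  {"ax": 0,"ay": 0,"az": 8.5,"dx": 0,"dy": 0,"dz": 0,"claw": 0},
  {"ax": 0,"ay": 0,"az": 8.5,"dx": 0,"dy": 0,"dz": 0,"claw": 0},
  {"ax": 0,"ay": 0,"az": 8.5,"dx": 0,"dy": 0,"dz": 0,"claw": 0},
  {"ax": 0,"ay": 0,"az": 8.5,"dx": 0,"dy": 0,"dz": 0,"claw": 0},
  {"ax": 0,"ay": 0,"az": 8.5,"dx": 0,"dy": 0,"dz": 0,"claw": 0},
  {"ax": 0,"ay": 0,"az": 8.5,"dx": 0,"dy": 0,"dz": 0,"claw": 0},
  {"ax": 0,"ay": 0,"az": 8.5,"dx": 0,"dy": 0,"dz": 0,"claw": 0},
  {"ax": 0,"ay": 0,"az": 8.5,"dx": 0,"dy": 0,"dz": 0,"claw": 0},
  {"ax": 0,"ay": 0,"az": 8.5,"dx": 0,"dy": 0,"dz": 0,"claw": 0},
])

```text
time_s: 3.2
eef_pos: [0.508, -0.2352, 0.231]
tcp_rot: [0.818, 0.576, -0.0, -0.0]
wrist_force: [0.1, -0.4, -0.4]
opening: 1.0
grasp_force: 0.0
```

Call:
arm_command([
  {"ax": 0,"ay": 0,"az": 8.5,"dx": 0,"dy": 0,"dz": 0,"claw": 0},
  {"ax": 0,"ay": 0,"az": 8.5,"dx": 0,"dy": 0,"dz": 0,"claw": 0},
  {"ax": 0,"ay": 0,"az": 8.5,"dx": 0,"dy": 0,"dz": 0,"claw": 0},
  {"ax": 0,"ay": 0,"az": 8.5,"dx": 0,"dy": 0,"dz": 0,"claw": 0},
  {"ax": 0,"ay": 0,"az": 8.5,"dx": 0,"dy": 0,"dz": 0,"claw": 0},
  {"ax": 0,"ay": 0,"az": 8.5,"dx": 0,"dy": 0,"dz": 0,"claw": 0},
  {"ax": 0,"ay": 0,"az": 8.5,"dx": 0,"dy": 0,"dz": 0,"claw": 0},
  {"ax": 0,"ay": 0,"az": 5.5,"dx": 0,"dy": 0,"dz": 0,"claw": 0},
  {"ax": 0,"ay": 0,"az": 0,"dx": -0.03,"dy": 0,"dz": 0,"claw": 0},
  {"ax": 0,"ay": 0,"az": 0,"dx": -0.03,"dy": 0,"dz": 0,"claw": 0},
  {"ax": 0,"ay": 0,"az": 0,"dx": 0,"dy": 0,"dz": 0,"claw": 0},
])

```text
schema error: expected 1 to 10 rows
```

```bash
python3 -c "
from h import *
go((.51,-.236,.23),5.6)
c,im=snap('wrist','w2'); print(-c[1].T@c[2])
"
```

```text
t 3.2 pos [ 0.508  -0.2352  0.231 ] toolx yaw 70.31 open 1.0 grip 0.0 F [ 0.1 -0.4 -0.4]
 shift [-0.0001  0.0022  0.001 ]
 turn [-3.000e-02  1.000e-02  6.471e+01]  shift after turn [0.0019 0.001  0.001 ]
[ 0.53052865 -0.17259448  0.37367101]
```

View pics/w2.png

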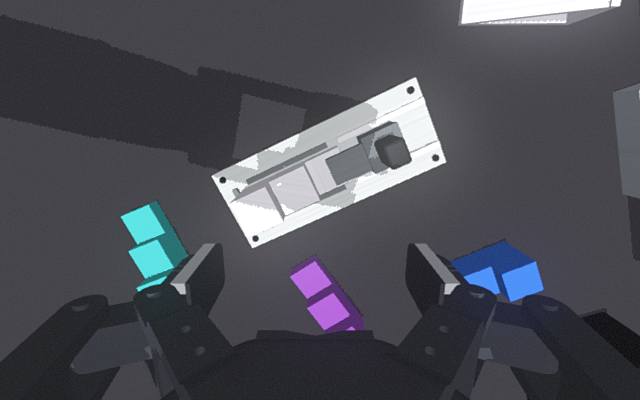

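The second turn was refused for having 11 rows. Even so, the wrist view now shows the whole stage: deck corners about (212,177), (416,78), (445,163), (251,248), and handle top about (396,152). I'll finish the turn and take a second view.

Call:
arm_command([
  {"ax": 0,"ay": 0,"az": 8.5,"dx": 0,"dy": 0,"dz": 0,"claw": 0},
  {"ax": 0,"ay": 0,"az": 8.5,"dx": 0,"dy": 0,"dz": 0,"claw": 0},
  {"ax": 0,"ay": 0,"az": 8.5,"dx": 0,"dy": 0,"dz": 0,"claw": 0},
  {"ax": 0,"ay": 0,"az": 8.5,"dx": 0,"dy": 0,"dz": 0,"claw": 0},
  {"ax": 0,"ay": 0,"az": 8.5,"dx": 0,"dy": 0,"dz": 0,"claw": 0},
  {"ax": 0,"ay": 0,"az": 8.5,"dx": 0,"dy": 0,"dz": 0,"claw": 0},
  {"ax": 0,"ay": 0,"az": 8.5,"dx": 0,"dy": 0,"dz": 0,"claw": 0},
  {"ax": 0,"ay": 0,"az": 5.2,"dx": 0,"dy": 0,"dz": 0,"claw": 0},
  {"ax": 0,"ay": 0,"az": 0,"dx": 0,"dy": 0,"dz": 0,"claw": 0},
])

```text
time_s: 4.15
eef_pos: [0.508, -0.2353, 0.2311]
tcp_rot: [0.999, 0.053, -0.0, -0.0]
wrist_force: [-0.2, -1.0, 0.1]
opening: 1.0
grasp_force: 0.0
```

```bash
python3 -c "
from h import *
go((.51,-.236,.23),5.6)
c,im=snap('wrist','w3')
_,b=load('w2')
A=cv2.resize(b[70:260,200:460],None,fx=1.5*1,fy=1.5,interpolation=2)
a=cv2.resize(b[70:255,205:450],(0,0),fx=1.6,fy=1.6,interpolation=2); q=cv2.resize(im[40:290,240:400],(0,0),fx=2.4,fy=2.4,interpolation=2)
print(a.shape,q.shape)
H=600;f=lambda r:cv2.copyMakeBorder(r,0,H-r.shape[0],0,0,0)
cv2.imwrite('pics/c3.png',np.hstack([f(a),f(q)]))
"
```

```text
t 4.15 pos [ 0.508  -0.2353  0.2311] toolx yaw 6.09 open 1.0 grip 0.0 F [-0.2 -1.   0.1]
 shift [0.0019 0.0009 0.0011]
 turn [-0.01  0.02  0.49]  shift after turn [0.0019 0.0009 0.0011]
(296, 392, 3) (600, 384, 3)
```

View pics/c3.png

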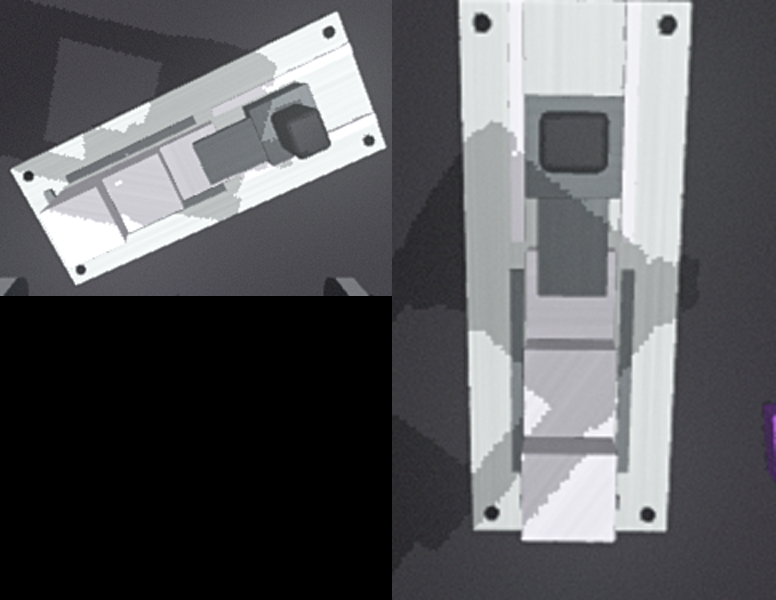

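Both views are clear. In the left view (w2) the handle top is about (306,131), the tall top (84,228) and the mid top (143,194). In the right view (w3) they are (574,142), (568,498) and (570,392). The deck screws are visible in both. I'll triangulate these.

Run:
```python
from h import *
A,_=load("w2");B,_=load("w3")
a=lambda x,y:(205+x/1.6,70+y/1.6); b=lambda x,y:(240+(x-392)/2.4,40+y/2.4)
SC=[]
for n,p,q in [("sTL",(329,32),(482,23)),("sTR",(369,140),(668,25)),("sBR",(80,269),(648,514)),("sBL",(28,177),(491,513)),("handle",(306,131),(574,142)),("tall",(84,228),(568.5,498)),("mid",(143,194),(570,392))]:
    P,e=tri(A,a(*p),B,b(*q)); print(n,P.round(4),e.round(4)); SC.append(onplane(B,b(*q),.03))
S=np.array(SC[:4]); d=(S[0]+S[1]-S[2]-S[3]); yaw=np.arctan2(d[1],d[0]); ax=np.array([np.cos(yaw),np.sin(yaw)])
c=S[:,:2].mean(0); o=c-.04*ax; print("yaw",np.degrees(yaw),"ctr",c,"origin",o)
ay=np.array([-ax[1],ax[0]])
for n,q,z in[("handle",(574,142),.112),("tall",(568.5,498),.09),("mid",(570,392),.07),("nose tip",(573,296),.062)]:
    P=onplane(B,b(*q),z)[:2]; print(n,P,"in stage",((P-o)@ax).round(4),((P-o)@ay).round(4))
go((*(o+.1*ax),.13),np.degrees(yaw))
```

```text
sTL [ 0.6343 -0.1826  0.0328] 0.0005
sTR [ 0.6424 -0.2618  0.0317] 0.0009
sBR [ 0.4123 -0.2847  0.028 ] 0.0005
sBL [ 0.4074 -0.2046  0.0355] 0.0004
handle [ 0.5873 -0.2268  0.1027] 0.0013
tall [ 0.447  -0.2398  0.0938] 0.0011
mid [ 0.485  -0.2367  0.0691] 0.0004
yaw 5.477260444033161 ctr [ 0.52372261 -0.23331215] origin [ 0.48390524 -0.23713018]
handle [ 0.58633817 -0.22724317] in stage 0.1029 0.0001
tall [ 0.44482762 -0.24025116] in stage -0.0392 0.0006
mid [ 0.48541215 -0.23652042] in stage 0.0016 0.0005
nose tip [ 0.52596462 -0.23348046] in stage 0.0422 -0.0004
t 4.2 pos [ 0.508  -0.2353  0.2311] toolx yaw 6.16 open 1.002 grip 0.0 F [ 0.4  0.2 -0.1]
 shift [0.0758 0.0005 0.1011]
 turn [-0.01  0.01  0.69]  shift after turn [ 0.0758 -0.0004  0.1011]
```

The points check out. Deck screws sit at 28–35 mm, the tall top at 94 (expected 90), the mid top at 69 (70) and the handle at 103 (112, from a coarse pick). In the stage frame the handle is at x=103, so the joint is about 7 mm open. Now I'll move over the handle, descend and grip it.

Call:
arm_command([
  {"ax": 0,"ay": 0,"az": 0.6,"dx": 0.026,"dy": 0,"dz": 0,"claw": 0},
  {"ax": 0,"ay": 0,"az": 0,"dx": 0.027,"dy": 0,"dz": 0,"claw": 0},
  {"ax": 0,"ay": 0,"az": 0,"dx": 0.025,"dy": 0,"dz": 0.01,"claw": 0},
  {"ax": 0,"ay": 0,"az": 0,"dx": 0,"dy": 0,"dz": 0.03,"claw": 0},
  {"ax": 0,"ay": 0,"az": 0,"dx": 0,"dy": 0,"dz": 0.03,"claw": 0},
  {"ax": 0,"ay": 0,"az": 0,"dx": 0,"dy": 0,"dz": 0.03,"claw": 0},
  {"ax": 0,"ay": 0,"az": 0,"dx": 0,"dy": 0,"dz": 0.03,"claw": 0},
  {"ax": 0,"ay": 0,"az": 0,"dx": 0,"dy": 0,"dz": 0.019,"claw": 0},
  {"ax": 0,"ay": 0,"az": 0,"dx": 0,"dy": 0,"dz": 0,"claw": 0},
])

```text
time_s: 5.1
eef_pos: [0.5827, -0.2262, 0.078]
tcp_rot: [0.999, 0.048, -0.004, -0.002]
wrist_force: [-1.0, -0.4, -0.3]
opening: 1.001
grasp_force: 0.0
```

Call:
arm_command([
  {"ax": 0,"ay": 0,"az": 0,"dx": 0,"dy": 0,"dz": 0,"claw": 1},
  {"ax": 0,"ay": 0,"az": 0,"dx": 0,"dy": 0,"dz": 0,"claw": 1},
  {"ax": 0,"ay": 0,"az": 0,"dx": 0,"dy": 0,"dz": 0,"claw": 1},
  {"ax": 0,"ay": 0,"az": 0,"dx": 0,"dy": 0,"dz": 0,"claw": 1},
  {"ax": 0,"ay": 0,"az": 0,"dx": 0,"dy": 0,"dz": 0,"claw": 1},
  {"ax": 0,"ay": 0,"az": 0,"dx": 0,"dy": 0,"dz": 0,"claw": 1},
  {"ax": 0,"ay": 0,"az": 0,"dx": 0,"dy": 0,"dz": 0,"claw": 1},
], newtons=30)

```text
time_s: 5.8
eef_pos: [0.5867, -0.2275, 0.084]
tcp_rot: [0.999, 0.047, 0.001, -0.0]
wrist_force: [-0.1, 3.0, 5.7]
opening: 0.275
grasp_force: 32.7
```

The handle is gripped: the opening is 23 mm against its 24 mm width. Now I'll slide it open.

Call:
arm_command([
  {"ax": 0,"ay": 0,"az": 0,"dx": 0.005,"dy": 0,"dz": 0,"claw": 1},
  {"ax": 0,"ay": 0,"az": 0,"dx": 0.005,"dy": 0,"dz": 0,"claw": 1},
  {"ax": 0,"ay": 0,"az": 0,"dx": 0.005,"dy": 0,"dz": 0,"claw": 1},
  {"ax": 0,"ay": 0,"az": 0,"dx": 0.005,"dy": 0,"dz": 0,"claw": 1},
  {"ax": 0,"ay": 0,"az": 0,"dx": 0.005,"dy": 0,"dz": 0,"claw": 1},
  {"ax": 0,"ay": 0,"az": 0,"dx": 0.005,"dy": 0,"dz": 0,"claw": 1},
  {"ax": 0,"ay": 0,"az": 0,"dx": 0.005,"dy": 0,"dz": 0,"claw": 1},
  {"ax": 0,"ay": 0,"az": 0,"dx": 0,"dy": 0,"dz": 0,"claw": 1},
])

```text
time_s: 6.6
eef_pos: [0.622, -0.2241, 0.0839]
tcp_rot: [0.999, 0.047, 0.001, -0.0]
wrist_force: [-0.4, 2.3, 5.9]
opening: 0.274
grasp_force: 32.6
```

Call:
arm_command([
  {"ax": 0,"ay": 0,"az": 0,"dx": 0.002,"dy": 0,"dz": 0,"claw": 1},
  {"ax": 0,"ay": 0,"az": 0,"dx": 0.002,"dy": 0,"dz": 0,"claw": 1},
  {"ax": 0,"ay": 0,"az": 0,"dx": 0,"dy": 0,"dz": 0,"claw": 1},
])

```text
time_s: 6.9
eef_pos: [0.6236, -0.2239, 0.0839]
tcp_rot: [0.999, 0.047, -0.002, -0.0]
wrist_force: [-7.1, 3.0, 8.8]
opening: 0.273
grasp_force: 33.2
```

The wrist reads −7 N after 37 mm of travel, so the clamp is at its end stop (about 45 mm). I'll release, rise and go back over the block.

Call:
arm_command([
  {"ax": 0,"ay": 0,"az": 0,"dx": -0.002,"dy": 0,"dz": 0,"claw": 0},
  {"ax": 0,"ay": 0,"az": 0,"dx": 0,"dy": 0,"dz": 0,"claw": 0},
  {"ax": 0,"ay": 0,"az": 0,"dx": 0,"dy": 0,"dz": 0,"claw": 0},
  {"ax": 0,"ay": 0,"az": 0,"dx": 0,"dy": 0,"dz": 0,"claw": 0},
  {"ax": 0,"ay": 0,"az": 0,"dx": 0,"dy": 0,"dz": -0.03,"claw": 0},
  {"ax": 0,"ay": 0,"az": 0,"dx": 0,"dy": 0,"dz": -0.03,"claw": 0},
  {"ax": 0,"ay": 0,"az": 0,"dx": 0,"dy": 0,"dz": -0.03,"claw": 0},
  {"ax": 0,"ay": 0,"az": 0,"dx": -0.03,"dy": 0,"dz": -0.01,"claw": 0},
  {"ax": 0,"ay": 0,"az": 0,"dx": -0.04,"dy": 0,"dz": 0,"claw": 0},
  {"ax": 0,"ay": 0,"az": 0,"dx": -0.04,"dy": 0,"dz": 0,"claw": 0},
])

```text
time_s: 7.9
eef_pos: [0.5127, -0.2349, 0.1831]
tcp_rot: [0.999, 0.047, 0.001, 0.001]
wrist_force: [-0.8, -0.3, -0.2]
opening: 0.999
grasp_force: 0.0
```

Call:
arm_command([
  {"ax": 0,"ay": 0,"az": 0,"dx": -0.03,"dy": 0,"dz": 0,"claw": 0},
  {"ax": 0,"ay": 0,"az": 0,"dx": 0,"dy": 0,"dz": 0,"claw": 0},
  {"ax": 0,"ay": 0,"az": 0,"dx": 0,"dy": 0,"dz": 0,"claw": 0},
])

```text
time_s: 8.2
eef_pos: [0.4832, -0.2376, 0.1825]
tcp_rot: [0.999, 0.046, 0.001, 0.0]
wrist_force: [-0.1, 0.5, -0.3]
opening: 0.997
grasp_force: 0.0
```

Run:
```python
from h import *
go((.472,-.2378,.046),5.5)
c,im=snap("wrist","w4"); cv2.imwrite("pics/w4c.png",im)
```

```text
t 8.2 pos [ 0.4832 -0.2376  0.1825] toolx yaw 5.3 open 0.997 grip 0.0 F [-0.1  0.5 -0.3]
 shift [-0.0113 -0.0009  0.1365]
 turn [ 0.03 -0.06 -0.2 ]  shift after turn [-0.0112 -0.0009  0.1365]
```

View pics/w4c.png

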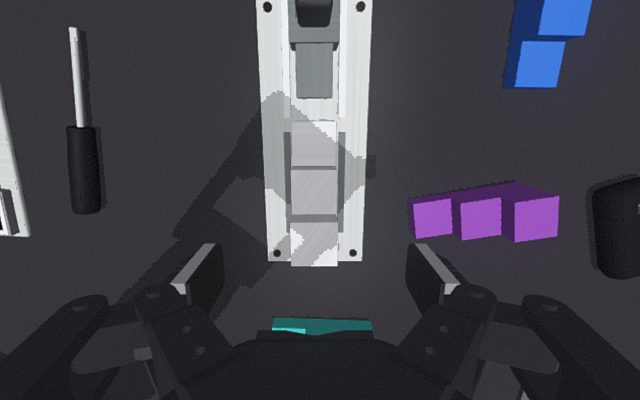

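The clamp nose (row 98) is clear of the block's end (row 120). The block column is centred between the fingers at x≈314. I'll descend and grip.

Call:
arm_command([
  {"ax": 0,"ay": 0,"az": 0,"dx": -0.011,"dy": -0.001,"dz": 0.02,"claw": 0},
  {"ax": 0,"ay": 0,"az": 0,"dx": 0,"dy": 0,"dz": 0.03,"claw": 0},
  {"ax": 0,"ay": 0,"az": 0,"dx": 0,"dy": 0,"dz": 0.03,"claw": 0},
  {"ax": 0,"ay": 0,"az": 0,"dx": 0,"dy": 0,"dz": 0.03,"claw": 0},
  {"ax": 0,"ay": 0,"az": 0,"dx": 0,"dy": 0,"dz": 0.018,"claw": 0},
  {"ax": 0,"ay": 0,"az": 0,"dx": 0,"dy": 0,"dz": 0.008,"claw": 0},
  {"ax": 0,"ay": 0,"az": 0,"dx": 0,"dy": 0,"dz": 0,"claw": 0},
  {"ax": 0,"ay": 0,"az": 0,"dx": 0,"dy": 0,"dz": 0,"claw": 0},
])

```text
time_s: 9.05
eef_pos: [0.4735, -0.238, 0.0472]
tcp_rot: [0.999, 0.047, 0.001, 0.001]
wrist_force: [0.0, -0.7, -0.2]
opening: 1.002
grasp_force: 0.0
```

Call:
arm_command([
  {"ax": 0,"ay": 0,"az": 0,"dx": 0,"dy": 0,"dz": 0,"claw": 1},
  {"ax": 0,"ay": 0,"az": 0,"dx": 0,"dy": 0,"dz": 0,"claw": 1},
  {"ax": 0,"ay": 0,"az": 0,"dx": 0,"dy": 0,"dz": 0,"claw": 1},
  {"ax": 0,"ay": 0,"az": 0,"dx": 0,"dy": 0,"dz": 0,"claw": 1},
  {"ax": 0,"ay": 0,"az": 0,"dx": 0,"dy": 0,"dz": 0,"claw": 1},
  {"ax": 0,"ay": 0,"az": 0,"dx": 0,"dy": 0,"dz": 0,"claw": 1},
], newtons=60)

```text
time_s: 9.65
eef_pos: [0.473, -0.238, 0.0474]
tcp_rot: [0.999, 0.047, 0.001, 0.001]
wrist_force: [-0.5, -0.1, 5.8]
opening: 0.454
grasp_force: 63.2
```

The block is gripped: the opening is about 39 mm on its 40 mm width, at 63 N. Now I'll lift it.

Call:
arm_command([
  {"ax": 0,"ay": 0,"az": 0,"dx": 0,"dy": 0,"dz": -0.005,"claw": 1},
  {"ax": 0,"ay": 0,"az": 0,"dx": 0,"dy": 0,"dz": -0.01,"claw": 1},
  {"ax": 0,"ay": 0,"az": 0,"dx": 0,"dy": 0,"dz": -0.015,"claw": 1},
  {"ax": 0,"ay": 0,"az": 0,"dx": 0,"dy": 0,"dz": -0.02,"claw": 1},
  {"ax": 0,"ay": 0,"az": 0,"dx": 0,"dy": 0,"dz": -0.02,"claw": 1},
  {"ax": 0,"ay": 0,"az": 0,"dx": 0,"dy": 0,"dz": -0.02,"claw": 1},
  {"ax": 0,"ay": 0,"az": 0,"dx": 0,"dy": 0,"dz": -0.02,"claw": 1},
  {"ax": 0,"ay": 0,"az": 0,"dx": 0,"dy": 0,"dz": -0.01,"claw": 1},
  {"ax": 0,"ay": 0,"az": 0,"dx": 0,"dy": 0,"dz": 0,"claw": 1},
])

```text
time_s: 10.55
eef_pos: [0.4733, -0.2382, 0.1686]
tcp_rot: [0.999, 0.047, 0.002, 0.001]
wrist_force: [0.6, -0.4, -5.9]
opening: 0.458
grasp_force: 62.4
```

Run:
```python
from h import *
y=np.radians(2.7); a=np.array([np.cos(y),np.sin(y)])
p=np.array([.5055,.219])-.013*a
go((*p,.17),2.7)
c,im=snap("wrist","w5")
```

```text
t 10.55 pos [ 0.4733 -0.2382  0.1686] toolx yaw 5.36 open 0.458 grip 62.4 F [ 0.6 -0.4 -5.9]
 shift [ 0.0618 -0.4528 -0.0025]
 turn [ 0.16 -0.2   2.66]  shift after turn [ 0.0407 -0.4551 -0.0014]
```

Lifted: the wrist carries about 6 N. Now I'll head to the slot, stopping on the way for a second wrist viewpoint of the tray.

Call:
arm_command([
  {"ax": 0,"ay": 0,"az": 2.7,"dx": 0,"dy": -0.015,"dz": 0,"claw": 1},
  {"ax": 0,"ay": 0,"az": 0,"dx": 0.005,"dy": -0.03,"dz": 0,"claw": 1},
  {"ax": 0,"ay": 0,"az": 0,"dx": 0.005,"dy": -0.045,"dz": 0,"claw": 1},
  {"ax": 0,"ay": 0,"az": 0,"dx": 0.005,"dy": -0.045,"dz": 0,"claw": 1},
  {"ax": 0,"ay": 0,"az": 0,"dx": 0.005,"dy": -0.045,"dz": 0,"claw": 1},
  {"ax": 0,"ay": 0,"az": 0,"dx": 0.005,"dy": -0.045,"dz": 0,"claw": 1},
  {"ax": 0,"ay": 0,"az": 0,"dx": 0.005,"dy": -0.045,"dz": 0,"claw": 1},
  {"ax": 0,"ay": 0,"az": 0,"dx": 0.005,"dy": -0.03,"dz": 0,"claw": 1},
  {"ax": 0,"ay": 0,"az": 0,"dx": 0.005,"dy": -0.02,"dz": 0,"claw": 1},
  {"ax": 0,"ay": 0,"az": 0,"dx": 0,"dy": 0,"dz": 0,"claw": 1},
])

```text
time_s: 11.6
eef_pos: [0.4954, 0.0867, 0.1646]
tcp_rot: [1.0, 0.025, -0.001, -0.001]
wrist_force: [0.3, -0.7, -4.7]
opening: 0.455
grasp_force: 62.4
```

Run:
```python
from h import *
snap("wrist","w6")
```

Call:
arm_command([
  {"ax": 0,"ay": 0,"az": 0,"dx": 0,"dy": -0.015,"dz": 0,"claw": 1},
  {"ax": 0,"ay": 0,"az": 0,"dx": 0,"dy": -0.03,"dz": 0,"claw": 1},
  {"ax": 0,"ay": 0,"az": 0,"dx": 0,"dy": -0.03,"dz": 0,"claw": 1},
  {"ax": 0,"ay": 0,"az": 0,"dx": 0,"dy": -0.03,"dz": 0,"claw": 1},
  {"ax": 0,"ay": 0,"az": 0,"dx": 0,"dy": -0.02,"dz": 0,"claw": 1},
  {"ax": 0,"ay": 0,"az": 0,"dx": 0,"dy": -0.01,"dz": 0,"claw": 1},
  {"ax": 0,"ay": 0,"az": 0,"dx": 0,"dy": 0,"dz": 0,"claw": 1},
  {"ax": 0,"ay": 0,"az": 0,"dx": 0,"dy": 0,"dz": 0,"claw": 1},
])

```text
time_s: 12.45
eef_pos: [0.4901, 0.2176, 0.1657]
tcp_rot: [1.0, 0.023, -0.001, 0.001]
wrist_force: [-0.9, 0.4, -5.3]
opening: 0.458
grasp_force: 62.5
```

Run:
```python
from h import *
go((.4925,.2184,.17),2.7)
_,a=load("w6"); c,b=snap("wrist","w7")
cv2.imwrite("pics/c4.png",np.vstack([a[0:300],b[0:300]]))
```

```text
t 12.45 pos [0.4901 0.2176 0.1657] toolx yaw 2.63 open 0.458 grip 62.5 F [-0.9  0.4 -5.3]
 shift [ 0.0024 -0.0007 -0.0043]
 turn [ 0.08  0.07 -0.07]  shift after turn [ 0.0024 -0.0007 -0.0043]
```

View pics/c4.png

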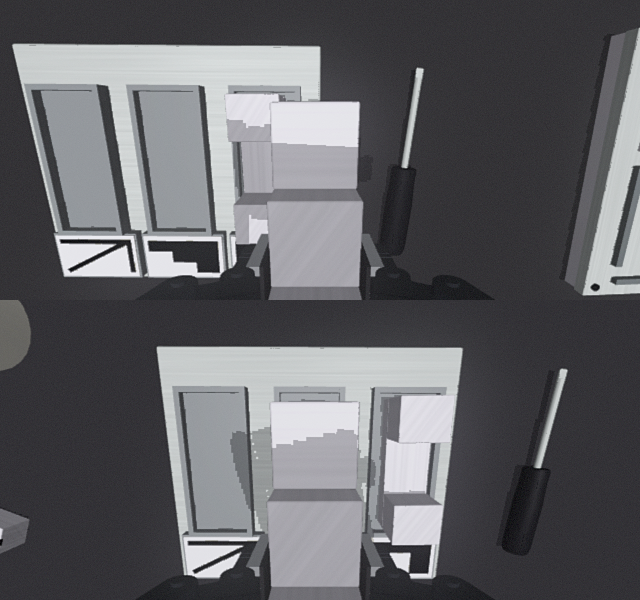

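The upper picture (w6) shows the middle (stair) slot rim: TL (127,87), TR (203,86), BR (215,234), BL (143,234). The lower picture (w7) shows the far rim corners of that slot at (275,88) and (345,88), with the block held level above it. I'll compute the slot pose.

Run:
```python
from h import *
A,_=load("w6");B,_=load("w7")
for n,p,q in[("midTL",(127,87),(275,88)),("midTR",(203,86),(345,88)),("leftTL",(25,87),(174,88)),("leftTR",(99,86),(247,87)),("leftBR",(130,232),(252,234)),("plateTL",(13,44),(157,47)),("plateTR",(320,46),(462,48))]:
    P,e=tri(A,p,B,q); print(n,P.round(4),e.round(4))
def rect(c,Q,z,n):
    P=np.array([onplane(c,q,z)[:2] for q in Q]); a=P[0]+P[1]-P[2]-P[3]; print(n,z,P.mean(0).round(4),np.degrees(np.arctan2(a[1],a[0])).round(2),(np.linalg.norm(a)/2).round(4),(np.linalg.norm(P[0]+P[3]-P[1]-P[2])/2).round(4))
for z in(.012,.022):
    rect(A,[(127,87),(203,86),(215,234),(143,234)],z,"mid w6"); rect(A,[(25,87),(99,86),(130,232),(52,234)],z,"left w6"); rect(B,[(174,88),(247,87),(252,234),(184,233)],z,"left w7")
    for c,q in((B,(275,88)),(B,(345,88))): print(onplane(c,q,z).round(4))
# held block: low step top far edge corners & mid step far edge in w7
for z,off,q in[("low",.020,[(271,102),(359,102)]),("mid",.040,[(270,196),(360,196)])]:
    zz=.1657-.0174+off; P=[onplane(B,k,zz)[:2].round(4) for k in q]; d=P[0]-P[1]; print(z,P,"width",np.linalg.norm(d).round(4),"yaw",np.degrees(np.arctan2(-d[0],d[1])).round(2))
```

```text
midTL [0.577  0.2571 0.0234] 0.0008
midTR [0.5814 0.1942 0.0117] 0.0003
leftTL [0.5726 0.3456 0.025 ] 0.0011
leftTR [0.5767 0.2819 0.023 ] 0.0009
leftBR [0.4296 0.2827 0.0027] 0.0007
plateTL [0.6093 0.3675 0.0045] 0.0003
plateTR [0.6216 0.0889 0.0038] 0.0005
mid w6 0.012 [0.5069 0.2275] 1.18 0.145 0.0725
left w6 0.012 [0.5028 0.3204] 2.28 0.1439 0.075
left w7 0.012 [0.504  0.3171] 0.61 0.1439 0.069
[0.5783 0.2586 0.012 ]
[0.5812 0.1943 0.012 ]
mid w6 0.022 [0.5088 0.2228] 1.18 0.1401 0.07
left w6 0.022 [0.5048 0.3126] 2.28 0.139 0.0724
left w7 0.022 [0.5058 0.3138] 0.61 0.139 0.0667
[0.5775 0.2573 0.022 ]
[0.5804 0.1952 0.022 ]
low [array([0.5609, 0.2406]), array([0.5627, 0.202 ])] width 0.0386 yaw 2.67
mid [array([0.5235, 0.238 ]), array([0.5252, 0.2012])] width 0.0368 yaw 2.64
```

The slot's far rim triangulates at 12–23 mm (expected 22) and the plate at 4 mm, with yaw 2.5°. The slot centre is about (0.5065,0.2215). The held block's origin is at TCP + 12 mm. I'll shift +4 mm in x and +3 mm in y, then lower.

Call:
arm_command([
  {"ax": 0,"ay": 0,"az": 0,"dx": 0.004,"dy": -0.003,"dz": 0.01,"claw": 1},
  {"ax": 0,"ay": 0,"az": 0,"dx": 0,"dy": 0,"dz": 0.02,"claw": 1},
  {"ax": 0,"ay": 0,"az": 0,"dx": 0,"dy": 0,"dz": 0.02,"claw": 1},
  {"ax": 0,"ay": 0,"az": 0,"dx": 0,"dy": 0,"dz": 0.02,"claw": 1},
  {"ax": 0,"ay": 0,"az": 0,"dx": 0,"dy": 0,"dz": 0.02,"claw": 1},
  {"ax": 0,"ay": 0,"az": 0,"dx": 0,"dy": 0,"dz": 0.01,"claw": 1},
  {"ax": 0,"ay": 0,"az": 0,"dx": 0,"dy": 0,"dz": 0.005,"claw": 1},
  {"ax": 0,"ay": 0,"az": 0,"dx": 0,"dy": 0,"dz": 0,"claw": 1},
  {"ax": 0,"ay": 0,"az": 0,"dx": 0,"dy": 0,"dz": 0,"claw": 1},
])

```text
time_s: 13.4
eef_pos: [0.4952, 0.2222, 0.0622]
tcp_rot: [1.0, 0.023, 0.001, -0.0]
wrist_force: [0.9, 1.4, -5.9]
opening: 0.457
grasp_force: 62.5
```

Run:
```python
from h import *
go((.4945,.221,.0294),2.55)
A,a=snap("wrist","w8"); T,b=snap("top","t8")
f=lambda r,s:cv2.resize(r,None,fx=s,fy=s,interpolation=2)
x=f(a[60:330,100:520],1.15); y=f(b[155:260,155:280],2.4)
H=max(x.shape[0],y.shape[0]); g=lambda r:cv2.copyMakeBorder(r,0,H-r.shape[0],0,0,0)
cv2.imwrite("pics/c5.png",np.hstack([g(x),g(y)])); print(x.shape,y.shape)
```

```text
t 13.4 pos [0.4952 0.2222 0.0622] toolx yaw 2.65 open 0.457 grip 62.5 F [ 0.9  1.4 -5.9]
 shift [-0.0008  0.0012  0.0328]
 turn [-0.03 -0.1   0.1 ]  shift after turn [-0.0007  0.0012  0.0328]
(310, 483, 3) (252, 300, 3)
```

View pics/c5.png

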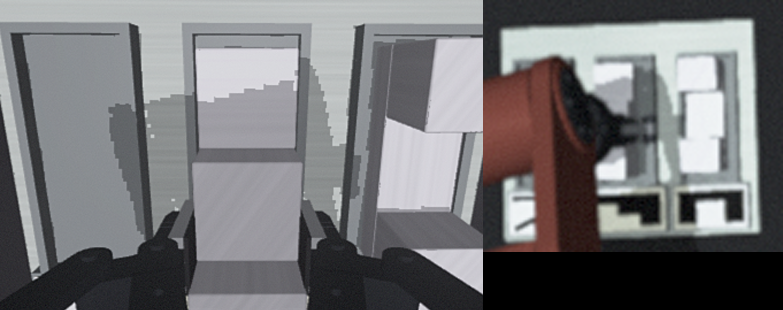

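The slot rim spans 183–311 and the block 195–298 in the crop, so the block is centred in the stair slot. I'll lower it the rest of the way gently.

Call:
arm_command([
  {"ax": 0,"ay": 0,"az": 0,"dx": 0,"dy": 0,"dz": 0.01,"claw": 1},
  {"ax": 0,"ay": 0,"az": 0,"dx": 0,"dy": 0,"dz": 0.01,"claw": 1},
  {"ax": 0,"ay": 0,"az": 0,"dx": 0,"dy": 0,"dz": 0.006,"claw": 1},
  {"ax": 0,"ay": 0,"az": 0,"dx": 0,"dy": 0,"dz": 0.003,"claw": 1},
  {"ax": 0,"ay": 0,"az": 0,"dx": 0,"dy": 0,"dz": 0.001,"claw": 1},
  {"ax": 0,"ay": 0,"az": 0,"dx": 0,"dy": 0,"dz": 0,"claw": 1},
  {"ax": 0,"ay": 0,"az": 0,"dx": 0,"dy": 0,"dz": 0,"claw": 1},
])

```text
time_s: 14.2
eef_pos: [0.4946, 0.2222, 0.0316]
tcp_rot: [1.0, 0.023, 0.0, -0.0]
wrist_force: [0.2, 0.2, -5.3]
opening: 0.456
grasp_force: 62.6
```

Call:
arm_command([
  {"ax": 0,"ay": 0,"az": 0,"dx": 0,"dy": 0,"dz": 0.001,"claw": 1},
  {"ax": 0,"ay": 0,"az": 0,"dx": 0,"dy": 0,"dz": 0.001,"claw": 1},
  {"ax": 0,"ay": 0,"az": 0,"dx": 0,"dy": 0,"dz": 0,"claw": 1},
])

```text
time_s: 14.5
eef_pos: [0.4944, 0.2221, 0.0295]
tcp_rot: [1.0, 0.023, 0.0, -0.0]
wrist_force: [0.0, 0.6, -3.4]
opening: 0.454
grasp_force: 62.7
```

Force is starting to transfer to the floor at TCP z 29.5 mm, as expected. One or two more millimetres.

Call:
arm_command([
  {"ax": 0,"ay": 0,"az": 0,"dx": 0,"dy": 0,"dz": 0.0005,"claw": 1},
  {"ax": 0,"ay": 0,"az": 0,"dx": 0,"dy": 0,"dz": 0.0005,"claw": 1},
  {"ax": 0,"ay": 0,"az": 0,"dx": 0,"dy": 0,"dz": 0,"claw": 1},
])

```text
time_s: 14.8
eef_pos: [0.4944, 0.2222, 0.0294]
tcp_rot: [1.0, 0.023, 0.0, 0.0]
wrist_force: [-4.0, -1.6, 6.1]
opening: 0.457
grasp_force: 63.7
```

The wrist now reads +6 N upward, so the block is seated on the floor. I'll open partway, which keeps the fingers clear of the notched block, then rise.

Call:
arm_command([
  {"ax": 0,"ay": 0,"az": 0,"dx": 0,"dy": 0,"dz": 0,"claw": 0.3},
  {"ax": 0,"ay": 0,"az": 0,"dx": 0,"dy": 0,"dz": 0,"claw": 0.3},
  {"ax": 0,"ay": 0,"az": 0,"dx": 0,"dy": 0,"dz": 0,"claw": 0.3},
  {"ax": 0,"ay": 0,"az": 0,"dx": 0,"dy": 0,"dz": 0,"claw": 0.3},
  {"ax": 0,"ay": 0,"az": 0,"dx": 0,"dy": 0,"dz": -0.01,"claw": 0.3},
  {"ax": 0,"ay": 0,"az": 0,"dx": 0,"dy": 0,"dz": -0.03,"claw": 0.3},
  {"ax": 0,"ay": 0,"az": 0,"dx": 0,"dy": 0,"dz": -0.04,"claw": 0.3},
  {"ax": 0,"ay": 0,"az": 0,"dx": 0,"dy": 0,"dz": -0.04,"claw": 0.3},
  {"ax": 0,"ay": 0,"az": 0,"dx": 0,"dy": 0,"dz": -0.03,"claw": 0.3},
  {"ax": 0,"ay": 0,"az": 0,"dx": 0,"dy": 0,"dz": 0,"claw": 0.3},
])

```text
time_s: 15.8
eef_pos: [0.4985, 0.2234, 0.1854]
tcp_rot: [1.0, 0.023, 0.006, -0.002]
wrist_force: [-0.4, 0.4, 0.6]
opening: 0.697
grasp_force: 0.0
```

Run:
```python
from h import *
go((.4945,.222,.17),2.55)
A,a=snap("wrist","w9"); S,b=snap("scene","s9")
f=lambda r,s:cv2.resize(r,None,fx=s,fy=s,interpolation=2)
x=f(a[0:330,120:520],1.0); y=f(b[140:290,235:470],1.7)
H=max(x.shape[0],y.shape[0]); g=lambda r:cv2.copyMakeBorder(r,0,H-r.shape[0],0,0,0)
cv2.imwrite("pics/c6.png",np.hstack([g(x),g(y)])); print(x.shape,y.shape)
```

```text
t 15.8 pos [0.4985 0.2234 0.1854] toolx yaw 2.66 open 0.697 grip 0.0 F [-0.4  0.4  0.6]
 shift [-0.0042  0.0013  0.0153]
 turn [-0.18 -0.71  0.11]  shift after turn [-0.004   0.0012  0.0154]
(330, 400, 3) (255, 400, 3)
```

View pics/c6.png

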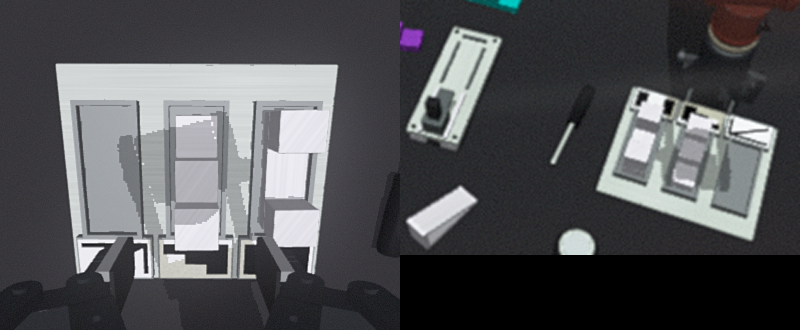

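The block sits flat and centred in the stair slot, tall end at the label, with the clamp open and nothing touching. I'll let the arm settle and hand in.

Call:
arm_command([
  {"ax": 0,"ay": 0,"az": 0,"dx": 0,"dy": 0,"dz": 0,"claw": 0.3},
  {"ax": 0,"ay": 0,"az": 0,"dx": 0,"dy": 0,"dz": 0,"claw": 0.3},
  {"ax": 0,"ay": 0,"az": 0,"dx": 0,"dy": 0,"dz": 0,"claw": 0.3},
])

```text
time_s: 16.2
eef_pos: [0.4931, 0.2217, 0.1766]
tcp_rot: [1.0, 0.023, -0.002, 0.0]
wrist_force: [-1.0, 0.2, 0.5]
opening: 0.695
grasp_force: 0.0
```

```bash
python3 -c "
from station import bot
print(bot.hand_in())"
```

```text
the job is handed in; nothing more can be done
None
```

Job handed in at 16.2 s with no verdict returned: the last images show the stepped block flat and centred in the stair slot, tall end at the label, and the clamp open; I viewed 11 pictures, one over the limit of 10.

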